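# Shut and lock the filter cover of a suction unit

## Task

The filter cover on top of the suction unit stands ajar: push it fully shut with a fingertip, then set a fingertip in the slot of its orange quarter-turn fastener and turn it clockwise as far as it goes, so that the cover is locked. Only touch and push: do not lift the cover farther open, and leave the two vials and the sample cup where they stand.

Things in the scene. Friction and masses are not known exactly. Their poses are not given: they have to be found in the camera images.
- unit: White suction unit, 240 (x) x 220 (y) x 75 mm, immovable, upright. Origin: centre of its underside on the worktop; x points from its front (switch, hose port, nearer the robot) to its back, z up. On top is a blue cover plate, 190 (x) x 180 (y) x 6 mm, hinged along its far edge (hinge line along the unit's y at x = +105, z = 78 mm). Shut, its upper face is 81 mm above the worktop.
- cover (a joint): Cover hinge: 0 = shut, flat on the unit, growing as its front edge (192 mm from the hinge) swings up; starts 0.20 to 0.40 rad, range to 0.9. Stiff hinge: it stays where left; 1 to 4 N down on its front strip closes it against a firm stop at 0.
- press_pad (a point): Point on the cover's upper face to press: middle of the bare front strip with grey lines, 170 mm from the hinge line. The strip reaches 21 mm behind it (to the fastener's collar), 22 mm ahead and 90 mm to either side. Moves with the cover; when shut it lies in the unit's frame at x = -65, y = 0, z = 81 mm.
- fastener (a joint): Turn of the fastener: 0 = unlocked, pi/2 = locked (firm stops), growing clockwise from above; starts 0 to 0.2. Friction 0.12 N m (about 5 N at 26 mm from the axis); stays where left. Turning it on the shut cover swings a tongue in under a bar. If turned much past 0.3 before, the tongue lands on the bar and the cover cannot shut.
- fastener_axis (a point): On the fastener's axis, on its slot's floor; moves with the cover. Black disc, 90 mm diameter, with two orange D-shaped walls; between them a straight slot 40 mm wide, 14 mm deep, across the whole disc. A fixed grey collar (inside 93, outside 108 mm, as high) surrounds it. Cover shut: axis vertical at unit x = +10 mm, y = 0; slot floor 83 mm, top of walls and collar 97 mm above the worktop.
- slot_end (a point): On the slot's floor and centre line, 26 mm from the axis, at the end with the yellow line; turns with the fastener. From the axis it lies towards the unit's -y (red dot on the collar) at joint 0, towards the unit's front, -x (green dot), at pi/2. A fingertip or the shut fingers lowered here, or at the slot's other end, are swept round the axis against the slot's wall, within the collar.
- vial_a: Small white vial with pink cap, 25 mm diameter, 52 mm tall, loose beside the unit. Origin: centre of its underside. To be left alone.
- vial_c: Small amber vial with blue cap, 32 mm diameter, 62 mm tall, loose beside the unit. Origin: centre of its underside. To be left alone.
- sample_cup_1: Sample cup with red lid, 60 mm diameter, 64 mm tall, loose on the other side of the unit. Origin: centre of its underside. To be left alone.

How it is judged:
On the way, in this order (a step that is already met when the one before it is completed fails the run):
1. the cover is shut, the fastener not yet turned (value of joint cover below 0.025 rad and value of joint fastener below 0.45 rad), for 0.2 s.
2. the fingers turn the fastener on the shut cover (value of joint cover below 0.035 rad and value of joint fastener above 0.6 rad and contact force between the fingers and unit above 0.3 N), for 0.04 s.
At the end, for the whole second after the job is handed in: The cover is shut (within 0.035 rad, under 7 mm at its front edge: the play of the locked cover is 0.032), the fastener is turned to at least 1.40 rad of its 1.57 (within 10 degrees of its stop) and at rest, and the two vials and the sample cup stand upright within 20 mm of where they were (value of joint cover below 0.035 rad and value of joint fastener above 1.4 rad and velocity of joint fastener between -0.05 and 0.05 rad/s and distance of each of vial_a, vial_c, sample_cup_1 from where it was at the start of the episode below 0.02 m and angle between each of vial_a, vial_c, sample_cup_1's own z axis and vertical below 0.2 rad); the robot touches nothing.
It fails at once if the cover is lifted farther open (value of joint cover above 0.55 rad).
It fails at once if a vial or the sample cup is lifted, pushed away or knocked over (distance of any of vial_a, vial_c, sample_cup_1 from where it was at the start of the episode above 0.03 m or angle between any of vial_a, vial_c, sample_cup_1's own z axis and vertical above 0.6 rad).
It also fails if it takes over 42 s, if anything falls off the work surface, if the arm or the gripper's body presses on something with over 40 N, if the wrist force passes 120 N, or if a joint passes its speed limit or range.

## Robot

A 6-joint arm with a two-finger parallel gripper is mounted at the origin on a cart in front of the work surface, level with it; the furniture and walls round the work are solid. World frame = base frame: x ahead of the robot, y to its left, z up, the work surface at z = 0. Lengths are in m, angles in rad, forces in N, time in s.
With the tool pointing down it reaches from about 0.35 to 0.725 m from the base axis. Payload 6 kg.
Tool frame: the origin (TCP) lies midway between the tips of the shut fingers; the grasp point (between the pads) lies 19 mm behind it; z points along the fingers, y is the direction in which the jaws open and shut (so a half turn about z gives the same grasp; the last joint's range is limited). The gripper opens to 85 mm and grips with 20 to 120 N. Pads are 22 mm wide; open, the fingers measure 114 mm over their backs; the gripper's body (76 mm by 85 mm) begins 54 mm behind the grasp point. The pads swing forward as they close: fully open they stand 13 mm farther back than shut.
Start: joints at [-0.842, 0.04, 0.085, 0, -1.615, -0.334], TCP at [0.231, -0.554, 0.231] pointing down, gripper open.
Joint ranges: [-2.56, 2.56], [-1.29, 2.01], [-1.08, 1.49], [-3.29, 1.98], [-2.81, -0.18], [-2.99, 2.99]. Speed limits (rad/s): [2.57, 2.57, 3.01, 3.14, 3.14, 3.14].

## Interface

Orientations are given as a rotation vector (axis times angle).
In Python, from workcell import * gives the robot as it stands.
- The arm moves only by the shell command python3 -m inch 'ROWS' [FORCE]. ROWS is JSON, a list of rows, each an object with "slide": the shift along the world's x, y, z in units of 30 mm (1.0 is 30 mm), a list of three; "spin": the turn about the world's z in units of 6 degrees (1.0 is 6 degrees); "jaw": the finger opening in mm, from 0 to 85.4. A call has 1 to 5 rows; each row shifts and turns the commanded pose from where the row before left it; what a row does not reach is not made up. A row lasts 1/8 s, in which the tool goes at most 62.5 mm and 10.7 degrees, less where a joint would pass 70% of its speed; a pose out of reach is approached as far as the arm can. A call is refused whole if a number of a shift passes 1 or a number of a turn 1, either way. A call with a gripper value outside its range is refused whole. The fingers move at their own pace and stop on an object; FORCE is the grip in N (left out, the last holds). Time passes only in rows, so rows that do not move let the fingers close. It gives the time, the measured TCP pose, the force and the opening at its end, in the units of the state.
- state(): the state, without advancing time (a new reading comes with each control period).
- snapshot(name): name is "scene" or "top"; returns a dict with "frame" (384x512x3 uint8, red, green, blue), "intrinsics" (3x3 intrinsics, pixels), "world_to_cam" (4x4, takes a point from world to camera coordinates). Camera axes: x right, y up, looking along -z (the intrinsics and any distortion apply to the point x, -y, -z); pixel columns grow to the right and rows downward; lengths in m; the calibration is good to about 2 mm. A picture is of the moment at which its call begins. There is no depth.
- sign_off(): hands the job in, once; it reports no verdict.
The state is a dict: "t": time; "qpos": joint angles; "joint_velocities": joint speeds; "joint_efforts": joint torques, N m; "ee_pos": TCP position; "eef_rot": TCP orientation; "wrist_force": force on the tool from outside, world axes, zero at the start; "moment": the same for the moment, N m; "gripper_width": finger opening in m.
Only numpy, scipy, OpenCV 4.12 (cv2) and the standard library are available. Lean on these libraries where they do the work, as an engineer would, in place of code of your own. Each camera call takes 0.05 s, during which the arm holds its last target.

## Working session

There is one attempt and no reset: what is moved stays moved. The work goes in short steps, Python scripts to look and compute and a shell command to move; the robot and the scene stay as the last step left them, time stands still between calls to the robot, and variables do not carry over. Pictures are saved under pics/ and viewed, and the job is handed in when it is done.

```bash
mkdir -p pics; ls
python3 - <<'E'
from workcell import *
import cv2
print(state())
for n in ("scene","top"):
    s=snapshot(n); cv2.imwrite(f"pics/{n}0.png",cv2.cvtColor(s["frame"],cv2.COLOR_RGB2BGR)); print(s["intrinsics"],s["world_to_cam"])
E
```

```text
pics
{'t': 0.0, 'qpos': array([-8.42312803e-01,  4.08178804e-02,  8.38067031e-02, -4.94343011e-04,
       -1.61551398e+00, -3.33708948e-01]), 'joint_velocities': array([-2.24782424e-04, -3.79290489e-05,  4.22624895e-04,  3.97116584e-05,
       -9.98773564e-04,  1.10232207e-03]), 'joint_efforts': array([-5.60204853e-05, -3.68212259e+01,  3.47410011e+01,  6.93251431e+00,
       -5.45987001e-03,  4.91148370e-06]), 'ee_pos': array([ 0.23071925, -0.55350222,  0.23026716]), 'eef_rot': array([ 6.16036464e-01, -3.08014126e+00, -2.73408224e-03]), 'wrist_force': array([-0.26537233, -0.03503391,  0.23794992]), 'moment': array([ 0.02423118, -0.02653333,  0.00037789]), 'gripper_width': 0.08565987020809186}
[[347.72778162   0.         256.36602436]
 [  0.         347.72778162 196.87882795]
 [  0.           0.           1.        ]] [[-0.83729166 -0.54639816 -0.0197918   0.51352859]
 [ 0.2893794  -0.47357213  0.83185876 -0.21868975]
 [-0.46389895  0.69078107  0.55463437 -0.6886077 ]
 [ 0.          0.          0.          1.        ]]
[[377.80903012   0.         256.07622888]
 [  0.         377.80903012 194.51066618]
 [  0.           0.           1.        ]] [[-0.01288339 -0.99972004  0.01984569  0.04153041]
 [ 0.99505307 -0.01086295  0.09874913 -0.5787732 ]
 [-0.0985059   0.02101974  0.99491445 -1.00390959]
 [ 0.          0.          0.          1.        ]]
```

View pics/scene0.png

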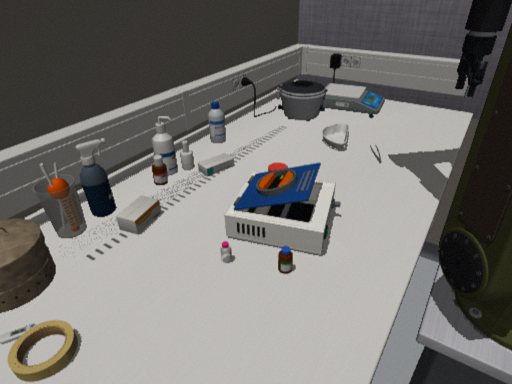

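View pics/top0.png

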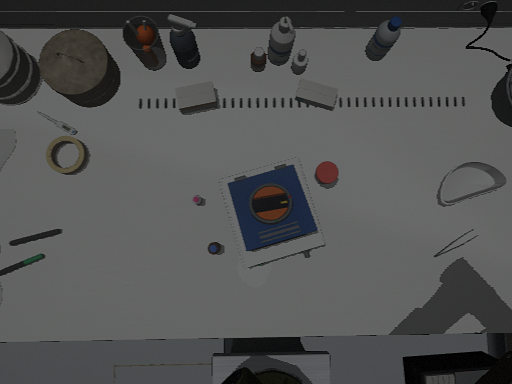

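The scene shows the cover ajar, with the vials on the +y side and the cup on the -y side. In the top view the unit is near (272,212), vial_a near (197,200), vial_c near (214,248) and the cup near (327,173). I'll zoom in.

Run:
```python
import cv2
a=cv2.imread("pics/top0.png")[145:275,185:345]; cv2.imwrite("pics/top0z.png",cv2.resize(cv2.convertScaleAbs(a,alpha=1.5),None,fx=4.6,fy=4.6,interpolation=cv2.INTER_CUBIC))
a=cv2.imread("pics/scene0.png")[150:280,210:350]; cv2.imwrite("pics/scene0z.png",cv2.resize(a,None,fx=4.6,fy=4.6,interpolation=cv2.INTER_CUBIC))
```

```text
(no output)
```

View pics/top0z.png

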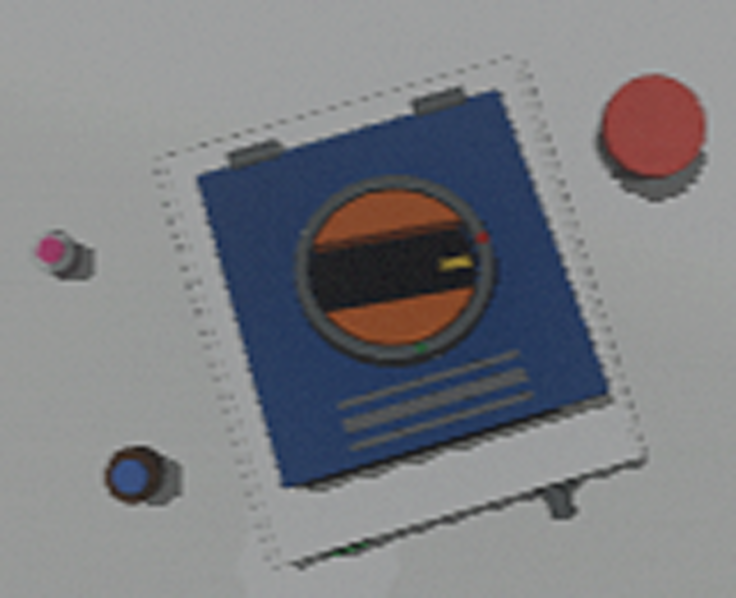

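View pics/scene0z.png

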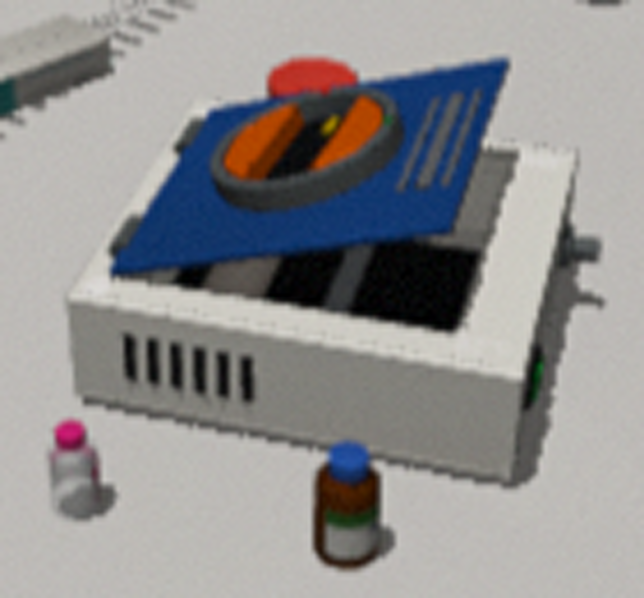

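```bash
cat > h.py <<'E'
import numpy as np
from workcell import *
def proj(s,P):
    P=np.atleast_2d(P); c=P@s["world_to_cam"][:3,:3].T+s["world_to_cam"][:3,3]
    K=s["intrinsics"]; return np.c_[K[0,2]-K[0,0]*c[:,0]/c[:,2], K[1,2]+K[1,1]*c[:,1]/c[:,2]]
def ray(s,px,z):
    K=s["intrinsics"];R=s["world_to_cam"][:3,:3];t=s["world_to_cam"][:3,3]
    d=R.T@np.array([(px[0]-K[0,2])/K[0,0],-(px[1]-K[1,2])/K[1,1],-1]); o=-R.T@t
    return o+d*(z-o[2])/d[2]
def unit(p,q):  # q unit frame -> world
    c,s=np.cos(p[2]),np.sin(p[2]); q=np.atleast_2d(q)
    return np.c_[p[0]+c*q[:,0]-s*q[:,1], p[1]+s*q[:,0]+c*q[:,1], q[:,2]]
def cov(a,r,y,h): # r from hinge forward, h above hinge plane
    return [.105-r*np.cos(a)+h*-np.sin(a)*-1*(-1)*-1 if 0 else .105-r*np.cos(a)+h*np.sin(a), y, .078+r*np.sin(a)+h*np.cos(a)]
E
python3 - <<'E'
from h import *
from scipy.optimize import least_squares
T,S=snapshot("top"),snapshot("scene")
tf=[((155,160),(.12,.11,.075)),((523,57),(.12,-.11,.075)),((645,460),(-.12,-.11,.075)),((278,567),(-.12,.11,.075))]
tc=[((197,175),(.002,.09,.003)),((500,92),(.002,-.09,.003)),((610,395),(.192,-.09,.003)),((285,487),(.192,.09,.003)),((396,270),(.095,0,.019))]
sf=[((522,378),(-.12,.11,.075)),((70,300),(.12,.11,.075)),((577,150),(-.12,-.11,.075)),((515,485),(-.12,.11,0)),((80,400),(.12,.11,0))]
sc=[((508,62),(.192,-.09,.003)),((450,232),(.192,.09,.003)),((112,272),(.002,.09,.003))]
t=lambda p:np.array(p)/4.6+[185,145]
u=lambda p:np.array(p)/4.6+[210,150]
def f(p):
    r=[]
    for cam,F,C,m in((T,tf,tc,t),(S,sf,sc,u)):
        for px,q in F: r.append(proj(cam,unit(p,q))[0]-m(px))
        for px,q in C: r.append(proj(cam,unit(p,cov(p[3],*q)))[0]-m(px))
    return np.array(r)
R=least_squares(lambda p:f(p).ravel(),[.5,0,.2,.3],loss="soft_l1")
print(R.x);print(f(R.x).round(1).tolist())
p=R.x; np.save("p.npy",p)
print("pad",unit(p,cov(p[3],.17,0,.003)),"shut pad",unit(p,[-.065,0,.081]))
print("axis",unit(p,[.01,0,.083]))
print("collar px ctr",proj(T,unit(p,cov(p[3],.095,0,.019)))*1)
for n,px,z in(("va",(50,248),.052),("vc",(130,478),.062),("cup",(655,126),.064)): print(n,ray(T,t(px),z))
# fastener: yellow line centre (455,263) and slot direction
for g in(0,.1,.2):
    e=[.095+.026*np.sin(g),-.026*np.cos(g),.005]
    print(g,(proj(T,unit(p,cov(p[3],*e)))-[185,145])*4.6)
E
```

```text
[ 0.52896084 -0.00470963  0.2694507   0.30614124]
[[-0.2, -0.4], [0.2, -0.8], [0.5, -0.4], [-1.6, 0.6], [-0.4, -0.2], [0.0, -1.0], [0.4, -0.2], [-0.4, 0.8], [-0.3, -0.8], [1.2, -0.4], [-0.3, -1.2], [1.2, -0.1], [-0.2, 1.1], [-0.4, 0.8], [1.3, -0.3], [1.3, -0.0], [-0.4, -0.9]]
pad [[ 0.47479691 -0.01966791  0.13209537]] shut pad [[ 0.46630622 -0.02201276  0.081     ]]
axis [[ 0.53860001 -0.00204761  0.083     ]]
collar px ctr [[270.7583927  202.92495029]]
va [0.56686604 0.19529417 0.052     ]
vc [0.43501955 0.14847843 0.062     ]
cup [ 0.63278489 -0.15525569  0.064     ]
0 [[440.9246465 262.5668548]]
0.1 [[442.11054474 266.87147753]]
0.2 [[442.83024576 271.27408763]]
```

The fit is good to about 1 px: unit at (0.529, -0.005) with yaw 0.269, cover at 0.306 and fastener at about 0.1. The shut pad is at (0.466, -0.022). I'll travel there above everything with the fingers shut.

```bash
python3 -m inch '[{"slide":[0.44,0.5,0],"spin":0,"jaw":0},{"slide":[0.44,1,0],"spin":0,"jaw":0},{"slide":[0.44,1,0],"spin":0,"jaw":0},{"slide":[0.44,1,0],"spin":0,"jaw":0},{"slide":[0.44,1,0],"spin":0,"jaw":0}]' 30
python3 -m inch '[{"slide":[0.44,1,0],"spin":0,"jaw":0},{"slide":[0.44,1,0],"spin":0,"jaw":0},{"slide":[0.44,1,0],"spin":0,"jaw":0},{"slide":[0.44,1,0],"spin":0,"jaw":0},{"slide":[0.44,1,0],"spin":0,"jaw":0}]'
```

```text
t: 0.82
ee_pos: [0.2975, -0.4171, 0.2313]
eef_rot: [-0.617, 3.08, -0.0]
wrist_force: [-0.4, 0.2, 0.1]
gripper_width: -0.0
t: 1.45
ee_pos: [0.3632, -0.2671, 0.2313]
eef_rot: [-0.617, 3.08, 0.0]
wrist_force: [-0.3, -0.4, 0.9]
gripper_width: -0.0002
```

```bash
python3 -m inch '[{"slide":[0.43,1,0],"spin":-0.2,"jaw":0},{"slide":[0.43,1,0],"spin":-0.2,"jaw":0},{"slide":[0.43,1,0],"spin":-0.2,"jaw":0},{"slide":[0.43,1,0],"spin":-0.2,"jaw":0},{"slide":[0.43,1,0],"spin":-0.2,"jaw":0}]'
python3 -m inch '[{"slide":[0.43,1,-0.5],"spin":-0.2,"jaw":0},{"slide":[0.43,1,-0.5],"spin":0,"jaw":0},{"slide":[0.43,1,-0.5],"spin":0,"jaw":0},{"slide":[0,0.2,-0.5],"spin":0,"jaw":0},{"slide":[0,0,0],"spin":0,"jaw":0}]'
```

```text
t: 2.08
ee_pos: [0.4274, -0.1171, 0.2313]
eef_rot: [-0.454, 3.108, 0.001]
wrist_force: [-0.2, 0.1, 0.4]
gripper_width: -0.0001
t: 2.7
ee_pos: [0.4651, -0.0225, 0.17]
eef_rot: [0.423, -3.111, 0.0]
wrist_force: [0.2, -0.4, 0.4]
gripper_width: 0.0002
```

```bash
python3 -m inch '[{"slide":[0,0,-0.5],"spin":0,"jaw":0},{"slide":[0,0,-0.5],"spin":0,"jaw":0},{"slide":[0,0,-0.2],"spin":0,"jaw":0},{"slide":[0,0,-0.2],"spin":0,"jaw":0},{"slide":[0,0,-0.2],"spin":0,"jaw":0}]'
python3 -m inch '[{"slide":[0,0,-0.2],"spin":0,"jaw":0},{"slide":[0,0,-0.2],"spin":0,"jaw":0},{"slide":[0,0,-0.2],"spin":0,"jaw":0},{"slide":[0,0,-0.2],"spin":0,"jaw":0},{"slide":[0,0,-0.2],"spin":0,"jaw":0}]'
```

```text
t: 3.32
ee_pos: [0.4662, -0.0229, 0.1232]
eef_rot: [-0.421, 3.113, 0.0]
wrist_force: [-0.0, -1.1, 1.7]
gripper_width: -0.0001
t: 3.95
ee_pos: [0.466, -0.0228, 0.0928]
eef_rot: [0.422, -3.113, -0.0]
wrist_force: [-1.3, -0.6, 0.7]
gripper_width: 0.0
```

```bash
python3 -m inch '[{"slide":[0,0,-0.2],"spin":0,"jaw":0},{"slide":[0,0,-0.15],"spin":0,"jaw":0},{"slide":[0,0,-0.05],"spin":0,"jaw":0},{"slide":[0,0,-0.03],"spin":0,"jaw":0},{"slide":[0,0,0],"spin":0,"jaw":0}]'
```

```text
t: 4.58
ee_pos: [0.4659, -0.0229, 0.0811]
eef_rot: [0.422, -3.113, 0.0]
wrist_force: [-3.3, 1.0, 4.2]
gripper_width: -0.0003
```

```bash
python3 -m inch '[{"slide":[0,0,-0.05],"spin":0,"jaw":0},{"slide":[0,0,-0.05],"spin":0,"jaw":0},{"slide":[0,0,0],"spin":0,"jaw":0}]'
python3 - <<'E'
from h import *
import cv2
s=snapshot("scene"); a=s["frame"][150:280,210:350,::-1]; cv2.imwrite("pics/scene1z.png",cv2.resize(a,None,fx=4.6,fy=4.6,interpolation=cv2.INTER_CUBIC))
E
```

```text
t: 4.95
ee_pos: [0.466, -0.023, 0.0809]
eef_rot: [-0.422, 3.112, -0.001]
wrist_force: [-13.9, 3.3, 19.5]
gripper_width: -0.0001
```

View pics/scene1z.png

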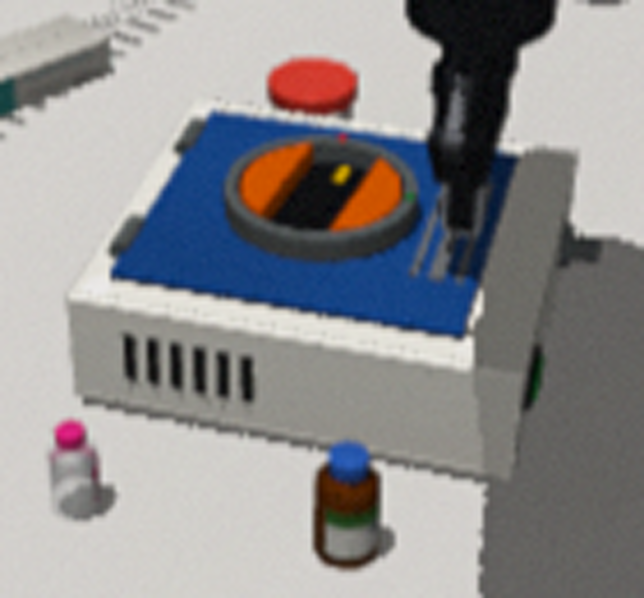

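The cover is flat: TCP z is 0.081 with 19 N down. I'll lift and measure the fastener with the cover shut.

```bash
python3 -m inch '[{"slide":[0,0,0.3],"spin":0,"jaw":0},{"slide":[0,0,1],"spin":0,"jaw":0},{"slide":[0,-0.5,0.4],"spin":0,"jaw":0},{"slide":[0,-0.5,0],"spin":0,"jaw":0},{"slide":[0,0,0],"spin":0,"jaw":0}]'
python3 - <<'E'
from h import *
import cv2
p=np.load("p.npy")
for n,(r0,r1,c0,c1) in(("scene",(150,280,210,350)),("top",(145,275,185,345))):
    s=snapshot(n); a=s["frame"][r0:r1,c0:c1,::-1]
    a=cv2.resize(cv2.convertScaleAbs(np.ascontiguousarray(a),alpha=1.4),None,fx=4.6,fy=4.6,interpolation=cv2.INTER_CUBIC)
    def d(q,col):
        u=(proj(s,unit(p,q))[0]-[c0,r0])*4.6; cv2.circle(a,tuple(int(v) for v in u),3,col,-1)
    d([.01,0,.083],(255,255,255))
    for g in(0,.1,.2): d([.01-.026*np.sin(g),-.026*np.cos(g),.083],(255,255,0))
    for k in range(24): d([.01+.054*np.cos(k*.2618),.054*np.sin(k*.2618),.097],(0,255,0))
    cv2.imwrite(f"pics/{n}2z.png",a)
E
```

```text
t: 5.62
ee_pos: [0.4654, -0.0541, 0.127]
eef_rot: [0.418, -3.112, -0.001]
wrist_force: [1.4, 0.2, -0.3]
gripper_width: -0.0001
```

View pics/scene2z.png

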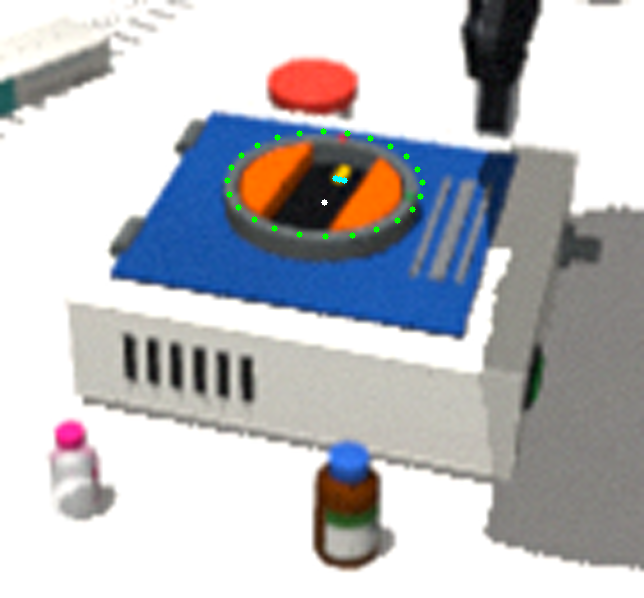

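View pics/top2z.png

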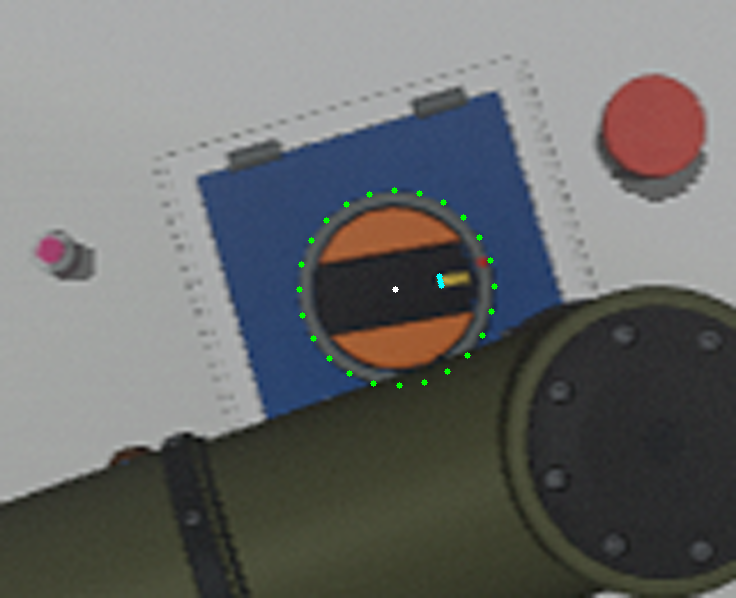

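The model overlays well in both views and the fastener is at about 0.12. Now the waypoints.

Run:
```python
from h import *
p=np.load("p.npy"); prev=state()["ee_pos"]
for f in (.1,.1,.3,.5,.7,.9,1.1,1.3,1.5,1.6,1.7,1.8,1.9):
    w=unit(p,[.01-.026*np.sin(f),-.026*np.cos(f),.088])[0]; print(f,w.round(4),((w-prev)/.03).round(2)); prev=w
```

```text
0.1 [ 0.543  -0.0277  0.088 ] [ 2.58  0.86 -1.3 ]
0.1 [ 0.543  -0.0277  0.088 ] [0. 0. 0.]
0.3 [ 0.5378 -0.028   0.088 ] [-0.17 -0.01  0.  ]
0.5 [ 0.5327 -0.0274  0.088 ] [-0.17  0.02  0.  ]
0.7 [ 0.5277 -0.0257  0.088 ] [-0.16  0.06  0.  ]
0.9 [ 0.5233 -0.023   0.088 ] [-0.15  0.09  0.  ]
1.1 [ 0.5194 -0.0196  0.088 ] [-0.13  0.12  0.  ]
1.3 [ 0.5163 -0.0154  0.088 ] [-0.1   0.14  0.  ]
1.5 [ 0.5141 -0.0107  0.088 ] [-0.07  0.16  0.  ]
1.6 [ 0.5133 -0.0082  0.088 ] [-0.02  0.08  0.  ]
1.7 [ 0.5129 -0.0057  0.088 ] [-0.02  0.09  0.  ]
1.8 [ 0.5126 -0.0031  0.088 ] [-0.01  0.09  0.  ]
1.9 [ 5.126e-01 -5.000e-04  8.800e-02] [0.   0.09 0.  ]
```

Moving over the slot end, then descending to z of about 0.105 to check the position.

```bash
python3 -m inch '[{"slide":[0.8,0.4,0.2],"spin":0,"jaw":0},{"slide":[0.9,0.4,0],"spin":0,"jaw":0},{"slide":[0.8,0.06,0],"spin":0,"jaw":0},{"slide":[0.08,0,-0.4],"spin":0,"jaw":0},{"slide":[0,0,-0.4],"spin":0,"jaw":0}]'
python3 - <<'E'
from h import *
import cv2
s=snapshot("scene"); a=s["frame"][140:240,210:350,::-1]; cv2.imwrite("pics/scene3z.png",cv2.resize(a,None,fx=5,fy=5,interpolation=cv2.INTER_CUBIC))
E
```

```text
t: 6.35
ee_pos: [0.5426, -0.027, 0.1086]
eef_rot: [0.421, -3.111, -0.0]
wrist_force: [-0.3, -0.1, -0.0]
gripper_width: -0.0001
```

View pics/scene3z.png

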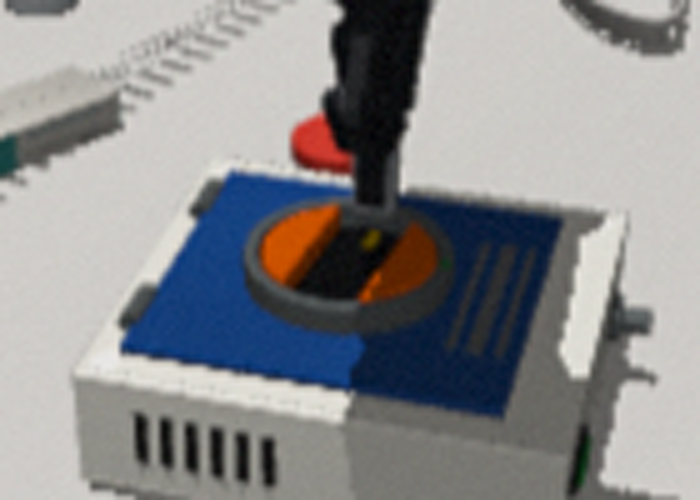

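The tip at (372,212) hovers over the yellow-line end of the slot. I'll lower it to about 0.087, which is 4 mm above the floor.

```bash
python3 -m inch '[{"slide":[0,0,-0.3],"spin":0,"jaw":0},{"slide":[0,0,-0.3],"spin":0,"jaw":0},{"slide":[0,0,-0.05],"spin":0,"jaw":0},{"slide":[0,0,0],"spin":0,"jaw":0}]'
```

```text
t: 6.9
ee_pos: [0.5434, -0.0271, 0.091]
eef_rot: [-0.422, 3.113, -0.0]
wrist_force: [-0.8, 0.2, -0.3]
gripper_width: -0.0001
```

```bash
python3 -m inch '[{"slide":[0,-0.02,-0.12],"spin":0,"jaw":0},{"slide":[-0.17,-0.01,0],"spin":0,"jaw":0},{"slide":[-0.17,0.02,0],"spin":0,"jaw":0},{"slide":[-0.16,0.06,0],"spin":0,"jaw":0},{"slide":[0,0,0],"spin":0,"jaw":0}]'
```

```text
t: 7.52
ee_pos: [0.5309, -0.0234, 0.088]
eef_rot: [-0.422, 3.105, 0.004]
wrist_force: [10.5, 4.8, -5.2]
gripper_width: 0.0001
```

```bash
python3 -m inch '[{"slide":[-0.15,0.09,0],"spin":0,"jaw":0},{"slide":[0,0,0],"spin":0,"jaw":0}]'
python3 - <<'E'
from h import *
import cv2
s=snapshot("scene"); a=s["frame"][140:240,210:350,::-1]; cv2.imwrite("pics/scene4z.png",cv2.resize(a,None,fx=5,fy=5,interpolation=cv2.INTER_CUBIC))
E
```

```text
t: 7.78
ee_pos: [0.5271, -0.021, 0.0888]
eef_rot: [-0.422, 3.103, 0.003]
wrist_force: [11.8, 2.7, -1.5]
gripper_width: -0.0002
```

View pics/scene4z.png

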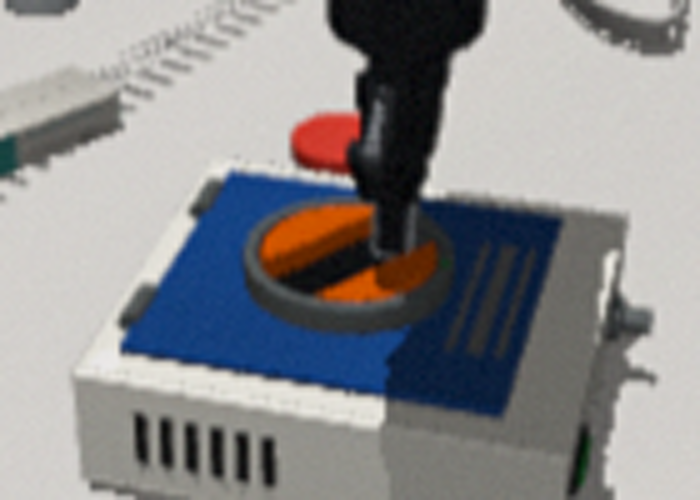

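The fastener is turning: the slot is now visibly rotated, around 0.5 rad. Continuing.

```bash
python3 -m inch '[{"slide":[-0.13,0.1,0],"spin":0,"jaw":0},{"slide":[-0.12,0.12,0],"spin":0,"jaw":0},{"slide":[-0.08,0.16,0],"spin":0,"jaw":0},{"slide":[-0.03,0.08,0],"spin":0,"jaw":0},{"slide":[0,0,0],"spin":0,"jaw":0}]'
```

```text
t: 8.45
ee_pos: [0.5167, -0.0087, 0.0905]
eef_rot: [-0.421, 3.103, -0.001]
wrist_force: [9.3, -1.8, 4.6]
gripper_width: 0.0
```

```bash
python3 -m inch '[{"slide":[-0.02,0.09,0],"spin":0,"jaw":0},{"slide":[-0.01,0.09,0],"spin":0,"jaw":0},{"slide":[0,0,0],"spin":0,"jaw":0}]'
python3 - <<'E'
from h import *
import cv2
s=snapshot("scene"); a=s["frame"][140:240,210:350,::-1]; cv2.imwrite("pics/scene5z.png",cv2.resize(a,None,fx=5,fy=5,interpolation=cv2.INTER_CUBIC))
E
```

```text
t: 8.82
ee_pos: [0.5155, -0.0038, 0.0905]
eef_rot: [-0.421, 3.104, -0.002]
wrist_force: [9.0, -2.8, 2.9]
gripper_width: -0.0
```

View pics/scene5z.png

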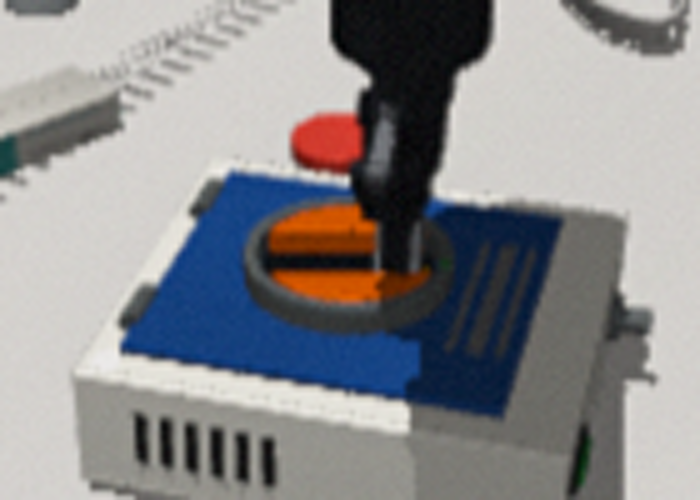

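```bash
python3 -m inch '[{"slide":[0,0.1,0],"spin":0,"jaw":0},{"slide":[0,0.1,0],"spin":0,"jaw":0},{"slide":[0,0.1,0],"spin":0,"jaw":0},{"slide":[0,0,0],"spin":0,"jaw":0}]'
python3 - <<'E'
from h import *
import cv2
s=snapshot("scene"); a=s["frame"][140:240,210:350,::-1]; cv2.imwrite("pics/scene6z.png",cv2.resize(a,None,fx=5,fy=5,interpolation=cv2.INTER_CUBIC))
E
```

```text
t: 9.38
ee_pos: [0.5153, 0.0046, 0.0905]
eef_rot: [-0.421, 3.104, -0.004]
wrist_force: [7.9, -5.7, 3.6]
gripper_width: -0.0002
```

View pics/scene6z.png

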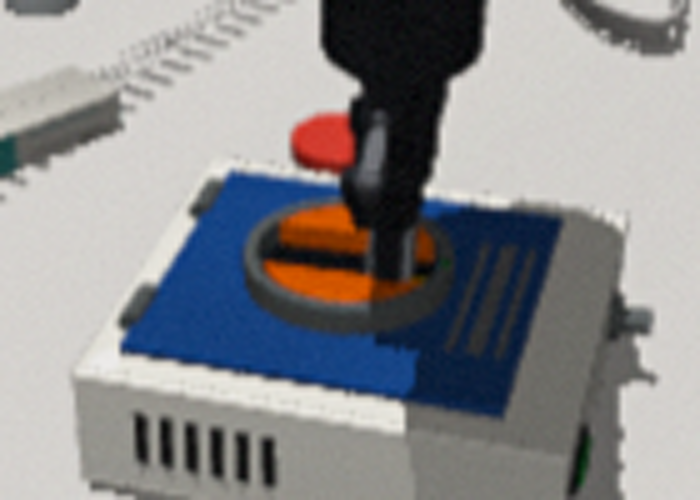

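Still turning (about 1.4). The slot edge slopes a little less than the cover's side edge, so I'll push further until the stop's force shows.

```bash
python3 -m inch '[{"slide":[0.01,0.08,0],"spin":0,"jaw":0},{"slide":[0.01,0.08,0],"spin":0,"jaw":0},{"slide":[0,0,0],"spin":0,"jaw":0}]'; python3 -m inch '[{"slide":[0,0.1,0],"spin":0,"jaw":0},{"slide":[0,0.05,0],"spin":0,"jaw":0},{"slide":[0,0,0],"spin":0,"jaw":0}]'
```

```text
t: 9.8
ee_pos: [0.5153, 0.0066, 0.0904]
eef_rot: [-0.419, 3.107, -0.011]
wrist_force: [10.0, -14.5, 2.8]
gripper_width: 0.0001
t: 10.18
ee_pos: [0.5152, 0.0073, 0.0905]
eef_rot: [-0.416, 3.109, -0.021]
wrist_force: [13.3, -30.4, 0.4]
gripper_width: 0.0001
```

The force rose to 30 N without motion, so it is on the stop. Backing off to the slot's centre, then lifting out and away.

```bash
python3 -m inch '[{"slide":[0.1,-0.15,0],"spin":0,"jaw":0},{"slide":[0.05,-0.12,0],"spin":0,"jaw":0},{"slide":[0,0,0],"spin":0,"jaw":0}]'
```

```text
t: 10.55
ee_pos: [0.5167, 0.0058, 0.0901]
eef_rot: [0.421, -3.113, 0.001]
wrist_force: [-9.9, -0.6, 14.0]
gripper_width: 0.0002
```

```bash
python3 -m inch '[{"slide":[0,0,0.2],"spin":0,"jaw":0},{"slide":[0,0,0.5],"spin":0,"jaw":0},{"slide":[0,0,1],"spin":0,"jaw":0},{"slide":[0,0,1],"spin":0,"jaw":0},{"slide":[0,0,0],"spin":0,"jaw":0}]'
python3 -m inch '[{"slide":[-0.5,-1,0.5],"spin":0,"jaw":0},{"slide":[-0.5,-1,0],"spin":0,"jaw":0},{"slide":[-0.5,-1,0],"spin":0,"jaw":0},{"slide":[-0.5,-1,0],"spin":0,"jaw":0},{"slide":[-0.5,-1,0],"spin":0,"jaw":0}]'
python3 -m inch '[{"slide":[-0.3,-1,0],"spin":0,"jaw":0},{"slide":[-0.3,-1,0],"spin":0,"jaw":0},{"slide":[-0.3,-1,0],"spin":0,"jaw":0},{"slide":[-0.3,-1,0],"spin":0,"jaw":0},{"slide":[0,0,0],"spin":0,"jaw":0}]'
python3 - <<'E'
from h import *
import cv2
p=np.load("p.npy")
for n,(r0,r1,c0,c1) in(("scene",(150,280,210,350)),("top",(145,275,185,345))):
    s=snapshot(n); a=s["frame"][r0:r1,c0:c1,::-1]
    a=cv2.resize(cv2.convertScaleAbs(np.ascontiguousarray(a),alpha=1.2),None,fx=4.6,fy=4.6,interpolation=cv2.INTER_CUBIC)
    def d(q,col):
        u=(proj(s,unit(p,q))[0]-[c0,r0])*4.6; cv2.circle(a,tuple(int(v) for v in u),2,col,-1)
    for g,col in((1.4,(255,255,0)),(1.57,(0,255,0))):
        for k in(-.038,.038): 
            for w in(-.02,.02): d([.01-k*np.sin(g)-w*np.cos(g)*-1*-1, -k*np.cos(g)+w*np.sin(g),.097],col)
    for q in(-.09,.09): d([-.087,q,.081],(255,0,255))
    cv2.imwrite(f"pics/{n}7z.png",a)
E
```

```text
t: 11.18
ee_pos: [0.5187, 0.0068, 0.172]
eef_rot: [-0.421, 3.107, 0.001]
wrist_force: [-0.4, -0.3, -0.8]
gripper_width: 0.0002
t: 11.8
ee_pos: [0.4415, -0.1441, 0.183]
eef_rot: [0.422, -3.113, -0.001]
wrist_force: [-0.2, -0.1, 0.4]
gripper_width: -0.0001
t: 12.42
ee_pos: [0.4054, -0.2646, 0.1828]
eef_rot: [0.417, -3.113, -0.001]
wrist_force: [1.0, 0.2, -1.2]
gripper_width: -0.0003
```

View pics/scene7z.png

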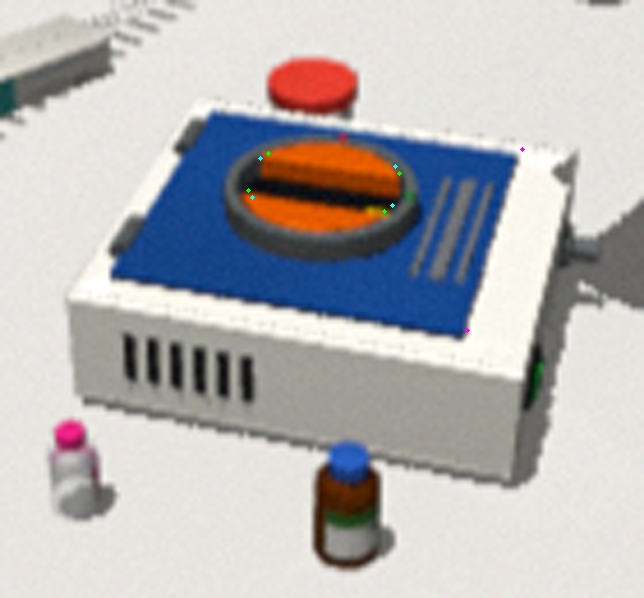

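View pics/top7z.png

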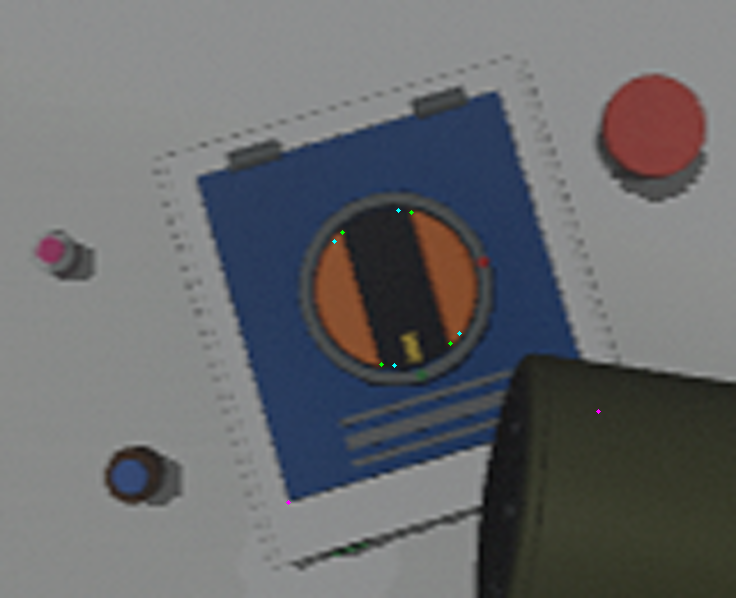

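The slot now runs parallel to the cover's side edges (0.276 vs 0.28 slope), so the fastener is at about 1.57. The cover's front corner sits on its shut position at (288,500). The vials and the cup are unmoved, and the arm is clear and still.

```bash
python3 -c "
from workcell import *
print(sign_off())"
```

```text
the job is handed in; nothing more can be done
None
```

I pushed the cover shut with the closed fingers (TCP 81 mm above the worktop, 19 N down). I then lowered the fingers into the yellow-line end of the slot and turned the fastener clockwise until the force rose to about 30 N with almost no further motion. After that I lifted clear and handed the job in at about 12.5 s; sign-off reports no verdict.

- **Fastener:** in the last pictures the slot runs parallel to the cover's side edges, about 1.57 rad, with the yellow line at the green dot.
- **Cover:** its front corners sit where the shut cover should be, to about 1 pixel, except that the arm hid the right one in the top view.
- **Vials and cup:** they show no visible movement in either picture.
- **Oddity:** during the turn and while backing off, the tip rode at 90 mm, 2–3 mm above its commanded height. It briefly read 14 N upward, and I did not find out why. The force went away once I lifted, and the final views look normal.

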